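# Stand the bench consumables in order of height

## Robot

A 6-joint arm with a two-finger parallel gripper is mounted at the origin on a cart in front of the work surface, level with it; the furniture and walls round the work are solid. World frame = base frame: x ahead of the robot, y to its left, z up, the work surface at z = 0. Lengths are in m, angles in rad, forces in N, time in s.
With the tool pointing down it reaches from about 0.35 to 0.8 m from the base axis. Payload 7.3 kg.
Tool frame: the origin (TCP) lies at the very end of the fingers, on their centre line; the grasp point (between the pads) lies 19 mm behind it (manip.grip_depth is the distance from the TCP to the grasp point, in m); z points along the fingers, x is the direction in which the jaws open and shut, and the axes are right-handed (so a half turn about z gives the same grasp; the last joint's range is limited). The gripper opens to 85 mm and grips with 20 to 120 N. Pads are 22 mm wide; open, the fingers measure 114 mm over their backs; the gripper's body (76 mm by 85 mm) begins 54 mm behind the grasp point. The pads swing forward as they close: fully open they stand 13 mm farther back than shut.
Start: joints at [1.19, 0.342, 1.524, -0, 1.275, -0.146], TCP at [0.122, 0.511, 0.231] pointing down, gripper open.
Joint ranges: [-2.53, 2.53], [-0.77, 2.02], [0.04, 2.7], [-1, 4.14], [0.28, 2.66], [-3.11, 3.11]. Speed limits (rad/s): [2.57, 2.57, 3.14, 3.14, 3.14, 3.14].

## Interface

Orientations are given as a unit quaternion [x, y, z, w].
In Python, from rig import telemetry, cams, workorder, manip gives the robot as it stands.
- The arm moves only by the tool apply_moves, never from a script. Its argument "increments" is a list of rows, each a list of 2 entries, a list of its own where there are three numbers: the shift along the tool's x, y, z normalised to -1 to 1, where 1 is 150 mm, then the turn about the tool's z normalised to -1 to 1, where 1 is 0.5 rad. A call has 1 to 12 rows; each row is the pose to reach, as a shift and turn from the pose commanded when the call began, along the tool's axes at that moment; what a row does not reach only later rows make up. A row lasts 1/8 s, in which the tool goes at most 62.5 mm and 10.7 degrees, less where a joint would pass 70% of its speed; a pose out of reach is approached as far as the arm can. A call with a number of a shift or a turn outside -1 to 1 is refused whole. A call with a gripper value outside its range is refused whole. "hand" is the closure, from 0 (fully open) to 1 (shut), set as the call begins (left out, the last holds). The fingers move at their own pace and stop on an object; "squeeze" is the grip in N (left out, the last holds). Time passes only in rows, so rows that repeat a pose let the fingers close. It gives the time, the measured TCP pose, the force and the opening at its end, in the units of the state.
- telemetry.get_state(): the state, without advancing time (a new reading comes with each control period).
- cams.grab_frame(name): name is "scene" or "top" or "wrist"; returns the picture (384x512x3 uint8, blue, green, red); there is no depth.
- cams.camera_params(name): a dict with "fov_y" (degrees; the focal length in pixels is half the picture's height over the tangent of half this angle, whatever the lens; pixels are square), "cx", "cy" (the principal point, pixels), "R" (3x3) and "t" (3): a world point X has camera coordinates R X + t; the wrist camera has in their place "mount" (4x4, takes a point from camera to tool coordinates, whose origin is the TCP and whose axes are the tool frame's). Camera axes: x right, y down, z forward; pixel columns grow to the right and rows downward; lengths in m; the calibration is good to about 2 mm. The wrist camera is an equidistant fisheye: a pixel r from the principal point sees the ray r / f radians off the axis. A picture is of the moment at which its call begins: read the wrist's pose just before it. camera_params takes no time and is no camera call.
- workorder.hand_in(): hands the job in, once; it reports no verdict.
Trained networks look in the newest picture that a camera, given by its name, has taken for a name from the list of things; names that differ only in an ending like _2 or _b are one class to them, and where a whole thing is asked for, a point or a joint stands for the part that bears it (a point fixed in the world has none). Each returns a list of dicts, best first, with "confidence" (0 to 1); they miss things now and then, are a little off and sometimes report something else, mostly with a low value. They report only what shows in the picture. A call takes as long as a camera call.
- cams.outline_of(camera, thing): "mask" (384x512 bool, what is visible of it) and "xy" ([column, row] in pixels, amid what is visible of it).
- cams.landmark_of(camera, thing): "xy" ([column, row] in pixels: a listed point, or the origin of a listed thing).
The state is a dict: "time": time; "joints": joint angles; "qd": joint speeds; "joint_torque": joint torques, N m; "position": TCP position; "orientation": TCP orientation; "force": force on the tool from outside, world axes, zero at the start; "wrist_torque": the same for the moment, N m; "opening": finger opening in m.
Only numpy, scipy, OpenCV 4.12 (cv2) and the standard library are available. Lean on these libraries where they do the work, as an engineer would, in place of code of your own. Each camera call takes 0.05 s, during which the arm holds its last target. There are 200 camera calls.

## Task

Tidy the bench for the next shift: stand the black loupe, the solder spool, the brown dropper bottle and the white solvent bottle on the four round pads of the aluminium strip, one to a pad, in order of height, with the shortest on the pad beside the yellow end stop and the tallest on the pad beside the grey one. Each must stand upright in the middle of its pad, released. Do not knock any of them over, and leave the bare green circuit board where it lies.

Things in the scene. Friction and masses are not known exactly. Their poses are not given: they have to be found in the camera images.
- loupe: black eye loupe, a waisted round tube standing upright, 35 mm across and 32 mm high, about 30 g: the shortest; origin: centre of its underside, z up
- solder_spool: reel of solder wire standing on its flange: two blue flanges of 54 mm diameter with silvery wire (44 mm across) between, 43 mm high, upper flange from 38 to 43 mm up, about 0.27 kg: second in height; origin: centre of its underside, z up
- dropper_bottle: brown bottle with black ribbed cap, 75 mm high, 38 mm across; for the gripper its body is a 32 mm square block 63 mm high, sides along its x and y axes, which lie within 0.25 rad of the world's at the start; about 70 g: third in height; origin: centre of its underside, z up
- solvent_bottle: white square-shouldered solvent bottle, 137 mm high with its neck and cap (straight sides solid up to 109 mm), 50 mm wide along its x axis and 66 mm along its y axis, about 0.24 kg: the tallest; its x axis points within 0.25 rad of the world's x at the start; origin: centre of its underside, z up
- pad_a: round black rubber pad, 84 mm across and 3 mm thick, with a thin white ring (68 mm across) on it, fixed on the aluminium strip; origin: centre of its underside, so its upper face is 3 mm above the origin and 9 mm above the bench. The pad at the +y (left, seen from the robot) end of the row; the row's pads a, b, c, d stand 100 mm apart in a straight line, roughly along y
- pad_b: round black rubber pad, 84 mm across and 3 mm thick, with a thin white ring (68 mm across) on it, fixed on the aluminium strip; origin: centre of its underside, so its upper face is 3 mm above the origin and 9 mm above the bench. Second pad from the left
- pad_c: round black rubber pad, 84 mm across and 3 mm thick, with a thin white ring (68 mm across) on it, fixed on the aluminium strip; origin: centre of its underside, so its upper face is 3 mm above the origin and 9 mm above the bench. Third pad from the left
- pad_d: round black rubber pad, 84 mm across and 3 mm thick, with a thin white ring (68 mm across) on it, fixed on the aluminium strip; origin: centre of its underside, so its upper face is 3 mm above the origin and 9 mm above the bench. The pad at the -y (right) end of the row
- yellow_stop: yellow end stop bar, 100 x 20 x 24 mm, fixed across one end of the strip (either the pad_a or the pad_d end), 62 mm from the centre of the pad beside it; a like grey bar is at the other end. Origin: centre of its underside, 6 mm above the bench
- circuit_board: bare green circuit board with components, 62 x 95 x 14 mm, loose, lying among the things to be moved, its long side roughly along world x; leave it alone; origin: centre of its underside

How it is judged:
By the outcome, as a careful person would: the job done as asked, in the order asked, and still so for the second after the job is handed in, with the robot touching nothing.
It also fails if it takes over 112 s, if anything falls off the work surface, if the arm or the gripper's body presses on something with over 40 N, if the wrist force passes 120 N, or if a joint passes its speed limit or range.

## Working session

There is one attempt and no reset: what is moved stays moved. The work goes in short steps, Python scripts to look and compute and a tool call to move; the robot and the scene stay as the last step left them, time stands still between calls to the robot, and variables do not carry over. Pictures are saved under pics/ and viewed, about 12 in all and at most 16, crops included, and the job is handed in when it is done.

Besides the shell and the picture viewer there is one more tool, called after "Call:" as name([rows], argument=value, ...), one row to a line, values as JSON. apply_moves: Moves the arm, as the interface text tells. Scaled input: -1 to 1 covers 150 mm each way for a shift and 0.5 rad each way for a turn. Its arguments: {"type":"object","properties":{"increments":{"type":"array"},"hand":{"type":"number"},"squeeze":{"type":"number"}},"required":["increments"]}

```bash
ls; mkdir -p pics; cat > h.py <<'E'
import numpy as np, cv2
from rig import telemetry, cams, workorder, manip
from scipy.spatial.transform import Rotation as Ro
H,W=384,512
def ray(cam,uv,st=None):
    p=cams.camera_params(cam); f=H/2/np.tan(np.radians(p['fov_y'])/2)
    d=np.array([(uv[0]-p['cx'])/f,(uv[1]-p['cy'])/f])
    if 'mount' in p:
        st=st or telemetry.get_state()
        r=np.hypot(*d); v=np.array([*(d/max(r,1e-9)*np.sin(r)),np.cos(r)])
        M=np.array(p['mount']); R=Ro.from_quat(st['orientation']).as_matrix()
        return R@M[:3,3]+st['position'], R@M[:3,:3]@v
    R=np.array(p['R']); t=np.array(p['t'])
    return -R.T@t, R.T@np.array([d[0],d[1],1])
def at_z(cam,uv,z,st=None):
    o,v=ray(cam,uv,st); return o+v*(z-o[2])/v[2]
def proj(cam,X,st=None):
    p=cams.camera_params(cam); f=H/2/np.tan(np.radians(p['fov_y'])/2); X=np.atleast_2d(X)
    if 'mount' in p:
        st=st or telemetry.get_state(); M=np.array(p['mount']); R=Ro.from_quat(st['orientation']).as_matrix()
        Y=((X-st['position'])@R-M[:3,3])@M[:3,:3]
        s=np.hypot(Y[:,0],Y[:,1]); th=np.arctan2(s,Y[:,2]); k=f*th/np.maximum(s,1e-9)
        return np.c_[Y[:,0]*k+p['cx'],Y[:,1]*k+p['cy']]
    Y=X@np.array(p['R']).T+np.array(p['t'])
    return Y[:,:2]/Y[:,2:]*f+[p['cx'],p['cy']]
def tool(X,st=None):
    "world point -> shift rows in tool axes /0.15"
    st=st or telemetry.get_state()
    return (np.array(X)-st['position'])@Ro.from_quat(st['orientation']).as_matrix()/0.15
E
python3 - <<'E'
from h import *
st=telemetry.get_state(); print(st, manip.grip_depth)
for c in ('scene','top','wrist'):
    im=cams.grab_frame(c); cv2.imwrite(f'pics/{c}0.png',im)
    p=cams.camera_params(c); print(c,p['fov_y'], ray(c,(256,192))[0].round(3))
    for n in ['loupe','solder_spool','dropper_bottle','solvent_bottle','pad_a','yellow_stop','circuit_board']:
        for r in cams.landmark_of(c,n)[:4]:
            z=.006 if n in('pad_a','yellow_stop') else 0
            print(n,np.round(r['xy'],1),round(r['confidence'],2),at_z(c,r['xy'],z).round(3))
E
```

```text
pics
{'time': 0.0, 'joints': array([ 1.18997034e+00,  3.42755501e-01,  1.52501006e+00, -4.07337901e-06,
        1.27539872e+00, -1.45963121e-01]), 'qd': array([-0.00019334,  0.00105455, -0.00053058, -0.00017731,  0.00147807,
        0.00067346]), 'joint_torque': array([ 5.43015649e-04, -4.33684123e+01, -2.46016484e+01, -1.13231163e-04,
        7.53492670e-03, -4.87317698e-05]), 'position': array([0.12198402, 0.5102234 , 0.23061137]), 'orientation': array([ 7.85082065e-01,  6.19391261e-01, -6.80190612e-04,  3.93510173e-04]), 'force': array([0.03395063, 0.91805152, 0.81597173]), 'wrist_torque': array([-0.03873643, -0.00674563,  0.02340566]), 'opening': 0.08529333244504324} 0.0187
scene 51.553663126726576 [ 0.027 -0.735  0.586]
loupe [190.2 200.1] 0.51 [0.431 0.155 0.   ]
dropper_bottle [255.4 253. ] 0.89 [ 0.454 -0.14   0.   ]
solvent_bottle [232.4 227.6] 0.94 [ 0.462 -0.024  0.   ]
pad_a [245.2 190.9] 0.66 [0.587 0.108 0.006]
pad_a [263.5 201.7] 0.64 [0.597 0.03  0.006]
pad_a [283.  223.3] 0.58 [ 0.578 -0.084  0.006]
pad_a [308.8 243.6] 0.55 [ 0.578 -0.185  0.006]
yellow_stop [325.5 257.9] 0.59 [ 0.575 -0.246  0.006]
circuit_board [296.2 304.5] 0.97 [ 0.431 -0.316  0.   ]
circuit_board [193.  197.7] 0.61 [0.444 0.163 0.   ]
top 57.315778732701155 [0.464 0.009 1.096]
loupe [204.5 217.7] 0.54 [0.451 0.159 0.   ]
solder_spool [164.  215.4] 0.74 [0.457 0.285 0.   ]
dropper_bottle [300.  213.9] 0.54 [ 0.466 -0.138  0.   ]
solvent_bottle [262.3 215.3] 0.65 [ 0.46 -0.02  0.  ]
pad_a [282.8 173.5] 0.98 [ 0.591 -0.083  0.006]
pad_a [314.6 178.9] 0.98 [ 0.575 -0.182  0.006]
pad_a [247.8 169.9] 0.93 [0.601 0.026 0.006]
pad_a [215.5 174.5] 0.65 [0.585 0.127 0.006]
yellow_stop [335.  177.1] 0.54 [ 0.581 -0.246  0.006]
circuit_board [357.2 226.7] 0.61 [ 0.428 -0.316  0.   ]
wrist 65.70646984690485 [0.046 0.529 0.374]
loupe [113.5 351. ] 0.78 [0.428 0.15  0.   ]
```

View pics/top0.png

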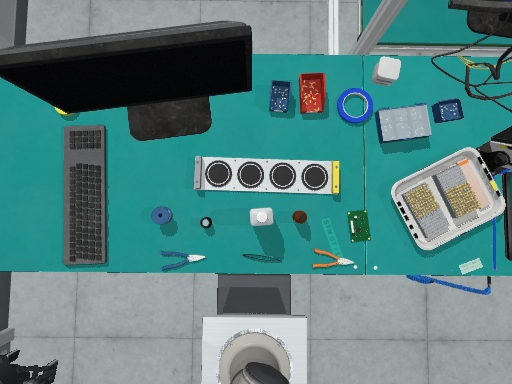

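View pics/scene0.png

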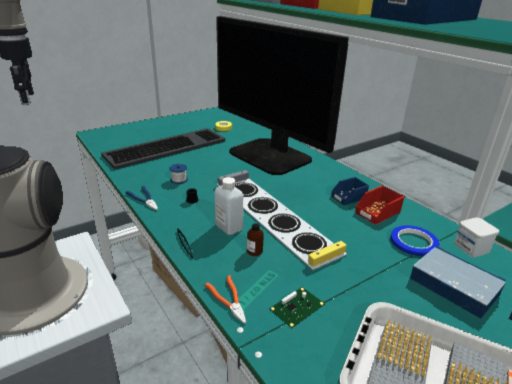

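The top view shows the spool at (162,216), loupe (206,222), solvent bottle (262,217) and dropper (299,217). The pads run from column 219 to 315 at row 175, with yellow at the right (pad_d) and grey at the left. So loupe→d, spool→c, dropper→b, solvent→a. I'll turn the tool to yaw 0 while moving over the spool.

Call:
apply_moves([
  [[-0.3,0.9,-0.13],0.9],
  [[-0.3,0.9,-0.13],0.9],
  [[-0.3,0.9,-0.13],0.9],
  [[-0.3,0.9,-0.13],0.9],
], hand=0)

```text
time: 1.7
position: [0.2441, 0.4349, 0.2511]
orientation: [0.904, 0.428, 0.0, -0.0]
force: [-0.6, -0.4, 0.4]
opening: 0.0852
```

Call:
apply_moves([
  [[0.06,0.9,0],0.9],
  [[0.06,0.9,0],0.9],
  [[0.06,0.9,0],0.9],
  [[0.06,0.9,0],0.9],
])

```text
time: 2.2
position: [0.353, 0.3572, 0.2505]
orientation: [0.976, 0.217, -0.0, -0.0]
force: [-0.6, -0.2, -0.4]
opening: 0.0853
```

Call:
apply_moves([
  [[0.43,0.72,0],0.87],
  [[0.43,0.72,0],0.87],
  [[0.43,0.72,0],0.87],
  [[0.43,0.72,0],0.87],
  [[0.43,0.72,0],0.87],
])

```text
time: 2.82
position: [0.4561, 0.2876, 0.2508]
orientation: [1.0, 0.003, -0.0, -0.0]
force: [-0.7, -0.1, 0.6]
opening: 0.0854
```

```bash
cat > look.py <<'E'
import sys
from h import *
# usage: look.py picname thing...
st=telemetry.get_state(); im=cams.grab_frame('wrist'); cv2.imwrite(f'pics/{sys.argv[1]}.png',im)
R=Ro.from_quat(st['orientation']).as_matrix()
print('t',st['time'],'tcp',st['position'].round(4),'yaw',np.arctan2(R[1,0],R[0,0]).round(4),'tilt',R[:,2].round(3))
for n in sys.argv[2:]:
    for r in cams.landmark_of('wrist',n)[:4]:
        z=.006 if n in('pad_a','yellow_stop') else 0
        print(n,np.round(r['xy'],1),round(r['confidence'],2),at_z('wrist',r['xy'],z,st).round(4))
E
python3 look.py w1 solder_spool loupe pad_a solvent_bottle
```

```text
t 2.825 tcp [0.4561 0.2876 0.2508] yaw 0.0056 tilt [-0.  0. -1.]
solder_spool [253.5 156.2] 0.82 [0.4583 0.2889 0.    ]
loupe [237.5 243.6] 0.63 [0.4354 0.1572 0.    ]
pad_a [336.5 267.1] 0.77 [0.5905 0.1165 0.006 ]
pad_a [329.  315.8] 0.77 [0.5926 0.0132 0.006 ]
solvent_bottle [252.5 325.9] 0.8 [ 0.459  -0.0113  0.    ]
```

View pics/w1.png

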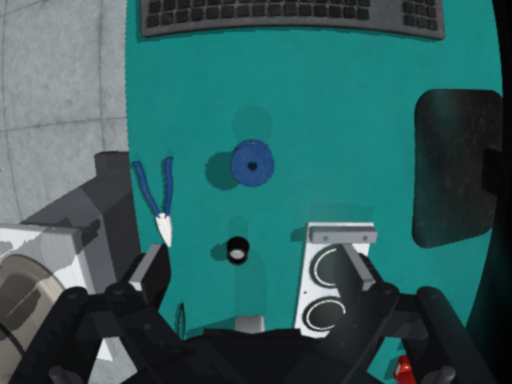

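The wrist view shows the spool at (252,163), the loupe at (237,250), and pads a and b with the grey stop at lower right. Next I'll fit the spool flange, the loupe rim and the pads in world coordinates.

```bash
cat > fit.py <<'E'
from h import *
def circ(P):
    A=np.c_[P,np.ones(len(P))]; s=np.linalg.lstsq(A,(P**2).sum(1),rcond=None)[0]
    c=s[:2]/2; return c,np.sqrt(s[2]+c@c)
def blob(mask,cam,z,st=None):
    "contour of largest component -> circle fit in plane z"
    cs,_=cv2.findContours(mask.astype(np.uint8),cv2.RETR_EXTERNAL,cv2.CHAIN_APPROX_NONE)
    c=max(cs,key=cv2.contourArea)[:,0]
    return circ(np.array([at_z(cam,p,z,st)[:2] for p in c.astype(float)]))
def near(uv,r):
    y,x=np.mgrid[:H,:W]; return np.hypot(x-uv[0],y-uv[1])<r
E
python3 - <<'E'
from fit import *
im=cv2.imread('pics/w1.png').astype(int); st=telemetry.get_state()
b,g,r=im[...,0],im[...,1],im[...,2]
print('spool',blob((b>g+25)&near((252,163),30),'wrist',.043,st))
print('loupe',blob((im.max(2)<60)&near((237,250),20),'wrist',.032,st), im[250,237], im[245,228])
t=cv2.imread('pics/top0.png'); tt=t.astype(int)
print('spooltop',blob((tt[...,0]>tt[...,1]+25)&near((162,216),14),'top',.043))
pads=[]
for uv in [(219,174),(251,174),(283,175),(315,177)]:
    c,rr=blob((tt.max(2)<110)&near(uv,16.5),'top',.009); pads.append(c); print('pad',c.round(4),rr)
P=np.array(pads); k=np.arange(4); print(np.polyfit(k,P[:,0],1),np.polyfit(k,P[:,1],1))
for uv in [(331,268)]:
    c,rr=blob((im.max(2)<110)&near(uv,27),'wrist',.009,st); print('padA wrist',c,rr)
cv2.imwrite('pics/crop1.png',np.hstack([cv2.resize(t[150:240,145:345],(800,360),interpolation=cv2.INTER_CUBIC)]))
E
```

```text
spool (array([0.45700837, 0.28777744]), np.float64(0.027104336047162093))
loupe (array([0.4366184 , 0.16264626]), np.float64(0.018863657157674588)) [135 136 107] [7 7 6]
spooltop (array([0.45820381, 0.28219372]), np.float64(0.027419093213509504))
pad [0.5891 0.1186] 0.040007273269645593
pad [0.5868 0.0187] 0.03996368843167356
pad [ 0.5844 -0.0813] 0.03990513668119929
pad [ 0.5822 -0.1811] 0.03981585281007322
[-0.00230384  0.58909427] [-0.09993064  0.11861731]
padA wrist [0.58765262 0.11306118] 0.04131807923641719
```

View pics/crop1.png

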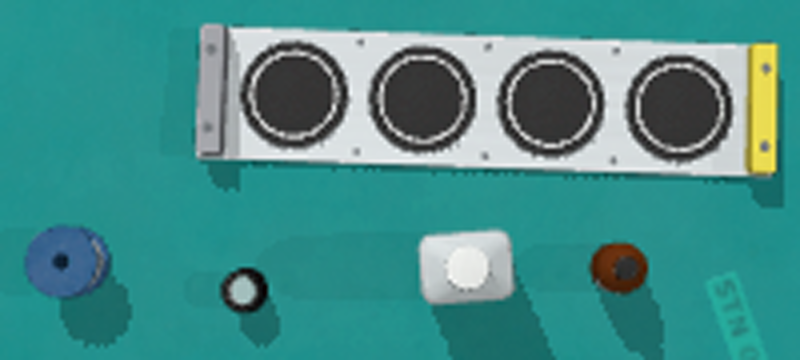

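The pads fit cleanly: radius 40 mm, pitch 99.9 mm, strip yaw about -0.023. The wrist and top estimates for the spool's y differ by about 5 mm, so I'll look again from closer.

Call:
apply_moves([
  [[0,0,0.4],0],
  [[0,0,0.8],0],
  [[0.01,0,1.0],0],
  [[0.01,0,1.0],0],
  [[0.01,0,1.0],0],
])

```text
time: 3.7
position: [0.4597, 0.2869, 0.1023]
orientation: [1.0, 0.001, 0.001, -0.001]
force: [-1.0, 1.1, 0.3]
opening: 0.0854
```

```bash
python3 look.py w2 solder_spool; python3 - <<'E'
from fit import *
im=cv2.imread('pics/w2.png').astype(int); st=telemetry.get_state()
b,g,r=im[...,0],im[...,1],im[...,2]; uv=proj('wrist',[.457,.287,.043],st)[0]; print(uv)
print('spool',blob((b>g+25)&near(uv,110),'wrist',.043,st), tool([.457,.287,.02]))
E
```

```text
t 3.7 tcp [0.4597 0.2869 0.1023] yaw 0.0014 tilt [ 0.002  0.001 -1.   ]
solder_spool [247.  192.3] 0.58 [0.4556 0.2856 0.    ]
[247.8222895 208.5533188]
spool (array([0.45678253, 0.28998292]), np.float64(0.02816753752798653)) [-2.06888187e-02  4.92143336e-04  5.51365367e-01]
```

View pics/w2.png

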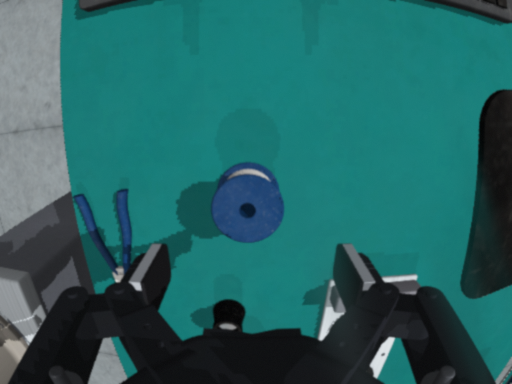

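The close view shows the spool with its hub hole at (247,211). The lower flange peeks out above it and biases the blob, so I'll fit the near-side arc only.

```bash
python3 - <<'E'
from fit import *
im=cv2.imread('pics/w2.png').astype(int); st=telemetry.get_state()
b,g,r=im[...,0],im[...,1],im[...,2]
m=((b>g+25)&near((247,205),60)).astype(np.uint8)
c=max(cv2.findContours(m,0,1)[0],key=cv2.contourArea)[:,0].astype(float)
for lim in (195,205,215):
    P=np.array([at_z('wrist',p,.043,st)[:2] for p in c if p[1]>lim]); print(circ(P),len(P))
h=((im.max(2)<70)&near((247,211),15)); ys,xs=np.nonzero(h); print('hole',xs.mean(),ys.mean(),at_z('wrist',(xs.mean(),ys.mean()),.043,st))
P=np.array([at_z('wrist',p,.043,st)[:2] for p in c if p[1]>200]); 
from scipy.optimize import least_squares
print(least_squares(lambda q:np.hypot(*(P-q).T)-.027,[.457,.287]).x)
# top view, right-side silver excluded : left arc, fixed radius
t=cv2.imread('pics/top0.png').astype(int); m=((t[...,0]>t[...,1]+25)&near((162,216),14)).astype(np.uint8)
c=max(cv2.findContours(m,0,1)[0],key=cv2.contourArea)[:,0].astype(float)
P=np.array([at_z('top',p,.043)[:2] for p in c if p[0]<162]); print('top',least_squares(lambda q:np.hypot(*(P-q).T)-.027,[.457,.287]).x)
E
```

```text
(array([0.45663727, 0.28629914]), np.float64(0.026179289139081897)) 124
(array([0.45663401, 0.28628802]), np.float64(0.02617097524112085)) 104
(array([0.45660436, 0.28632592]), np.float64(0.02619786664886991)) 84
hole 247.67333333333335 209.69333333333333 [0.45688839 0.28610653 0.043     ]
[0.45663408 0.2873084 ]
top [0.45806653 0.28393246]
```

Call:
apply_moves([
  [[-0.02,0,0.3],0],
  [[-0.02,0,0.57],0],
  [[-0.02,0,0.57],0],
  [[-0.02,0,0.57],0],
])

```text
time: 4.3
position: [0.4571, 0.287, 0.0173]
orientation: [1.0, 0.001, 0.001, -0.001]
force: [0.5, 0.1, 0.4]
opening: 0.0854
```

Call:
apply_moves([
  [[0,0,0],0],
  [[0,0,0],0],
  [[0,0,0],0],
  [[0,0,0],0],
  [[0,0,0],0],
  [[0,0,0],0],
], hand=1, squeeze=50)

```text
time: 5.05
position: [0.4569, 0.2868, 0.0174]
orientation: [1.0, 0.0, 0.001, -0.001]
force: [-1.3, -1.5, 11.5]
opening: 0.0477
```

Call:
apply_moves([
  [[0,0,-0.15],0],
  [[0,0,-0.3],0],
  [[0,0,-0.3],0],
])

```text
time: 5.42
position: [0.4568, 0.2869, 0.0619]
orientation: [1.0, 0.001, 0.002, -0.001]
force: [-0.2, -0.0, -2.6]
opening: 0.0476
```

```bash
python3 look.py w3; python3 -c "
from h import *; print(telemetry.get_state()['force'])"
```

```text
t 5.425 tcp [0.4568 0.2869 0.0619] yaw 0.001 tilt [ 0.004  0.002 -1.   ]
[-0.76580964 -0.34971257 -2.72177662]
```

View pics/w3.png

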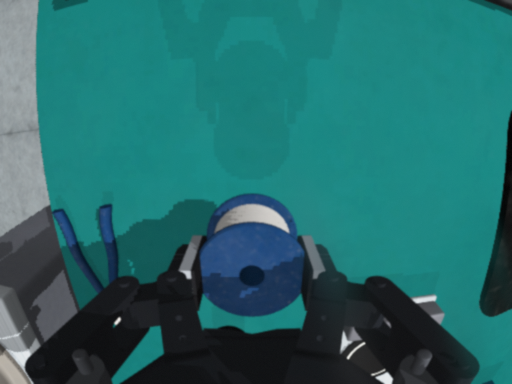

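The spool is held between the fingers, with its hub hole at (252,275), and the measured weight matches (2.65 N). I'll check its offset in the hand and the way to pad_c.

```bash
python3 - <<'E'
from fit import *
im=cv2.imread('pics/w3.png').astype(int); st=telemetry.get_state(); b,g,r=im[...,0],im[...,1],im[...,2]
h=((im.max(2)<70)&near((252,275),14)); ys,xs=np.nonzero(h); print('hole',xs.mean(),ys.mean(),at_z('wrist',(xs.mean(),ys.mean()),.0876,st)-st['position'])
m=((b>g+25)&near((252,268),75)).astype(np.uint8)
c=max(cv2.findContours(m,0,1)[0],key=cv2.contourArea)[:,0].astype(float)
P=np.array([at_z('wrist',p,.0876,st)[:2] for p in c if p[1]>285]); print(circ(P)[0]-st['position'][:2],circ(P)[1])
print(np.array([.5844,-.0813])-st['position'][:2])
E
```

```text
hole 251.55282555282557 275.6904176904177 [-2.83842311e-04 -4.93172315e-05  2.68911145e-02]
[-0.00040983  0.0002619 ] 0.0249222126978466
[ 0.12837943 -0.36779507]
```

Call:
apply_moves([
  [[0,0,-0.4],0],
  [[0,0,-0.8],0],
  [[0,0.4,-1.0],0],
  [[0.2,0.8,-1.0],0],
  [[0.4,1.0,-1.0],0],
  [[0.4,1.0,-1.0],0],
])

```text
time: 6.22
position: [0.5173, 0.1335, 0.2088]
orientation: [1.0, -0.002, -0.001, 0.0]
force: [0.5, 0.4, -2.1]
opening: 0.0479
```

Call:
apply_moves([
  [[0.2,0.4,0],0],
  [[0.45,0.8,0],0],
  [[0.45,1.0,0],0],
  [[0.45,1.0,0],0],
])

```text
time: 6.72
position: [0.5833, -0.0156, 0.2084]
orientation: [1.0, -0.001, -0.001, -0.0]
force: [0.3, 0.6, -1.9]
opening: 0.0478
```

Call:
apply_moves([
  [[0,0.4,0],0],
  [[0,0.8,0],0],
  [[0,0.85,0],0],
  [[0,0.85,0],0],
  [[0,0.85,0],0],
])

```text
time: 7.35
position: [0.5836, -0.1388, 0.21]
orientation: [1.0, 0.002, -0.0, -0.001]
force: [0.3, 0.7, -2.8]
opening: 0.0479
```

```bash
python3 look.py w4 pad_a yellow_stop
```

```text
t 7.35 tcp [ 0.5836 -0.1388  0.21  ] yaw 0.0031 tilt [-0.001  0.001 -1.   ]
pad_a [257.1  35.3] 0.87 [0.589  0.0148 0.006 ]
pad_a [255.8 117.8] 0.77 [ 0.5878 -0.0826  0.006 ]
pad_a [246.9 196.9] 0.64 [ 0.5775 -0.1792  0.006 ]
```

View pics/w4.png

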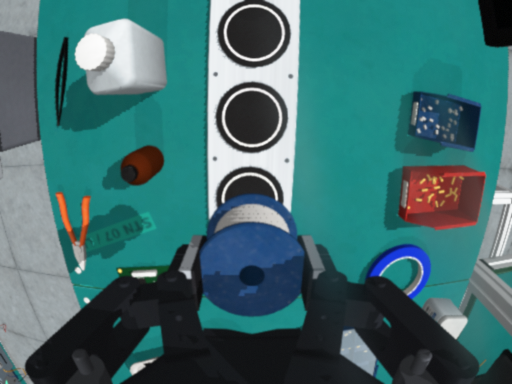

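The view shows pads b (254,33) and c (252,118) clearly, with d partly behind the spool. I'll fit the dark discs.

```bash
python3 - <<'E'
from fit import *
im=cv2.imread('pics/w4.png'); st=telemetry.get_state(); t=im.astype(int)
for uv in [(254,33),(252,118)]:
    c,rr=blob((t.max(2)<110)&near(uv,42),'wrist',.009,st); print('pad',c.round(4),rr)
print(tool([.584,-.0815,.03],st))
E
```

```text
pad [0.5852 0.0173] 0.04055248043940195
pad [ 0.5829 -0.0824] 0.040491030763798716
[ 0.00237543 -0.38581968  1.20222788]
```

Call:
apply_moves([
  [[0,-0.38,0.1],0],
  [[0,-0.38,0.4],0],
  [[0,-0.38,0.7],0],
  [[0,-0.38,0.9],0],
  [[0,-0.38,0.9],0],
  [[0,-0.38,0.9],0],
])

```text
time: 8.25
position: [0.5846, -0.0838, 0.0767]
orientation: [1.0, 0.001, 0.001, 0.0]
force: [0.1, 0.5, -1.5]
opening: 0.0477
```

```bash
python3 - <<'E'
from h import *
s=telemetry.get_state(); print(s['position'],tool([.5835,-.082,.027],s))
E
```

```text
[ 0.58464417 -0.08384853  0.0767449 ] [-0.00836161 -0.01250267  0.33160828]
```

Call:
apply_moves([
  [[-0.01,-0.01,0.15],0],
  [[-0.01,-0.01,0.25],0],
  [[-0.01,-0.01,0.3],0],
  [[-0.01,-0.01,0.33],0],
  [[-0.01,-0.01,0.33],0],
  [[-0.01,-0.01,0.33],0],
])

```text
time: 9.0
position: [0.5826, -0.0826, 0.0265]
orientation: [1.0, 0.001, 0.001, 0.0]
force: [-1.8, 0.6, 4.0]
opening: 0.048
```

Call:
apply_moves([
  [[0,0,0],0],
  [[0,0,0],0],
  [[0,0,0],0],
  [[0,0,0],0],
  [[0,0,0],0],
  [[0,0,0],0],
], hand=0)

```text
time: 9.75
position: [0.5822, -0.0825, 0.0258]
orientation: [1.0, 0.001, 0.0, -0.0]
force: [1.0, 0.2, 0.5]
opening: 0.0854
```

Call:
apply_moves([
  [[0,0,-0.3],0],
  [[0,0,-0.7],0],
  [[0,0,-1.0],0],
  [[0,0,-1.0],0],
  [[0,0,-1.0],0],
])

```text
time: 10.38
position: [0.5816, -0.0824, 0.1751]
orientation: [1.0, 0.001, -0.001, -0.0]
force: [-0.1, -0.6, -0.1]
opening: 0.0853
```

```bash
python3 look.py w5 solder_spool; python3 - <<'E'
from fit import *
im=cv2.imread('pics/w5.png').astype(int); st=telemetry.get_state(); b,g,r=im[...,0],im[...,1],im[...,2]
uv=proj('wrist',[.5835,-.082,.052],st)[0];print(uv)
h=((im.max(2)<70)&near(uv,11)); ys,xs=np.nonzero(h); print('hole',at_z('wrist',(xs.mean(),ys.mean()),.052,st))
# white ring around spool
ring=((im.min(2)>130)&near(proj('wrist',[.5835,-.082,.009],st)[0],48)); print(ring.sum())
E
```

```text
t 10.375 tcp [ 0.5816 -0.0824  0.1751] yaw 0.001 tilt [-0.001  0.    -1.   ]
solder_spool [253.  173.1] 0.73 [ 0.5826 -0.0852  0.    ]
[254.7461963  184.02575789]
hole [ 0.58174405 -0.08274814  0.052     ]
2839
```

View pics/w5.png

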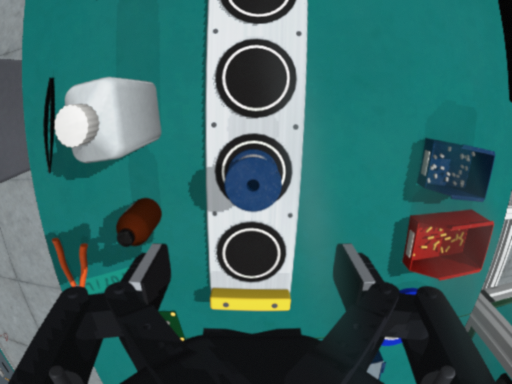

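The spool stands on pad_c within about 1.5 mm, by the view at (252,186). Next is the loupe.

Call:
apply_moves([
  [[0,-0.3,-0.2],0],
  [[-0.2,-0.6,-0.2],0],
  [[-0.5,-0.85,-0.2],0],
  [[-0.5,-0.85,-0.2],0],
  [[-0.5,-0.85,-0.2],0],
])

```text
time: 11.1
position: [0.5073, 0.0448, 0.2053]
orientation: [1.0, 0.001, -0.0, 0.0]
force: [0.7, 0.0, 0.0]
opening: 0.0854
```

Call:
apply_moves([
  [[-0.2,-0.4,0],0],
  [[-0.47,-0.8,0],0],
  [[-0.47,-0.8,0.3],0],
  [[-0.47,-0.8,0.6],0],
  [[-0.47,-0.8,0.6],0],
  [[-0.47,-0.8,0.6],0],
])

```text
time: 11.85
position: [0.438, 0.1645, 0.1167]
orientation: [1.0, -0.0, 0.001, -0.0]
force: [-0.0, -0.2, 0.2]
opening: 0.0855
```

```bash
python3 look.py w6 loupe; python3 - <<'E'
from fit import *
im=cv2.imread('pics/w6.png').astype(int); st=telemetry.get_state()
uv=proj('wrist',[.437,.161,.03],st)[0];print(uv)
for r in cams.outline_of('wrist','loupe')[:1]:
    m=r['mask']; ys,xs=np.nonzero(m); print(r['confidence'],xs.min(),xs.max(),ys.min(),ys.max(), blob(m,'wrist',.032,st),blob(m,'wrist',0.0,st))
x,y=int(uv[0])-60,int(uv[1])-60
cv2.imwrite('pics/w6c.png',cv2.resize(im[y:y+120,x:x+120].astype(np.uint8),(480,480))); print(x,y)
E
```

```text
t 11.85 tcp [0.438  0.1645 0.1167] yaw -0.0003 tilt [ 0.001  0.    -1.   ]
loupe [248.2 195.9] 0.6 [0.4348 0.1548 0.    ]
[250.26929196 200.54661899]
0.68 230 267 179 225 (array([0.43585653, 0.15999825]), np.float64(0.01777910525898744)) (array([0.43562703, 0.14835265]), np.float64(0.02027394131091098))
190 140
```

View pics/w6c.png

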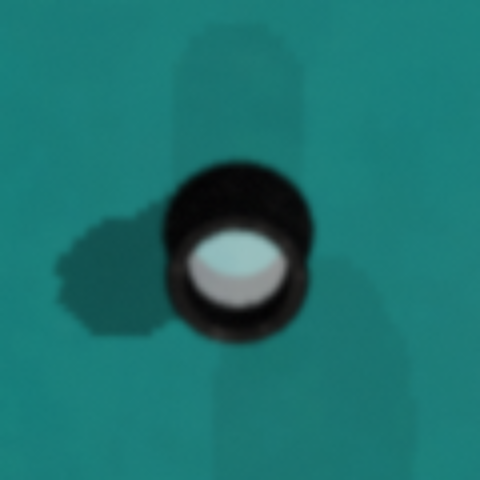

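```bash
python3 - <<'E'
from h import *
st=telemetry.get_state()
for uv,z in (((249.5,208.5),.032),((249.7,198.2),0),((230.5,198),0),((269,198),0),((249.5,226),.032),((249.5,180),0)): print(at_z('wrist',uv,z,st).round(4))
print(tool([.4358,.156,.004],st))
E
```

```text
[0.4361 0.1548 0.032 ]
[0.4362 0.1527 0.    ]
[0.4184 0.1529 0.    ]
[0.4541 0.1529 0.    ]
[0.4361 0.139  0.032 ]
[0.436  0.1702 0.    ]
[-0.01629838  0.05848296  0.75538113]
```

The rim and base of the loupe agree on a centre of about (0.436, 0.154).

Call:
apply_moves([
  [[-0.013,0.07,0.2],0],
  [[-0.013,0.07,0.45],0],
  [[-0.013,0.07,0.65],0],
  [[-0.013,0.07,0.757],0],
  [[-0.013,0.07,0.757],0],
  [[-0.013,0.07,0.757],0],
])

```text
time: 12.75
position: [0.4355, 0.1545, 0.0034]
orientation: [1.0, 0.0, 0.001, -0.0]
force: [0.6, 0.0, -0.4]
opening: 0.0856
```

Call:
apply_moves([
  [[0,0,0],0],
  [[0,0,0],0],
  [[0,0,0],0],
  [[0,0,0],0],
  [[0,0,0],0],
  [[0,0,0],0],
  [[0,0,0],0],
], hand=1, squeeze=25)

```text
time: 13.62
position: [0.4346, 0.1544, 0.0027]
orientation: [1.0, 0.001, 0.0, -0.0]
force: [-1.8, 0.4, 5.8]
opening: 0.0298
```

Call:
apply_moves([
  [[0,0,-0.2],0],
  [[0,0,-0.4],0],
  [[0,0,-0.4],0],
  [[0,0,-0.4],0],
])

```text
time: 14.12
position: [0.434, 0.1543, 0.0617]
orientation: [1.0, 0.001, -0.0, 0.0]
force: [0.2, 0.1, -0.5]
opening: 0.0294
```

```bash
python3 look.py w7 loupe; python3 - <<'E'
import cv2
im=cv2.imread('pics/w7.png'); cv2.imwrite('pics/w7c.png',cv2.resize(im[180:340,150:350],(800,640))[:600])
E
```

```text
t 14.125 tcp [0.434  0.1543 0.0617] yaw 0.001 tilt [-0.001 -0.    -1.   ]
loupe [247.4 245. ] 0.76 [0.4304 0.123  0.    ]
```

View pics/w7c.png

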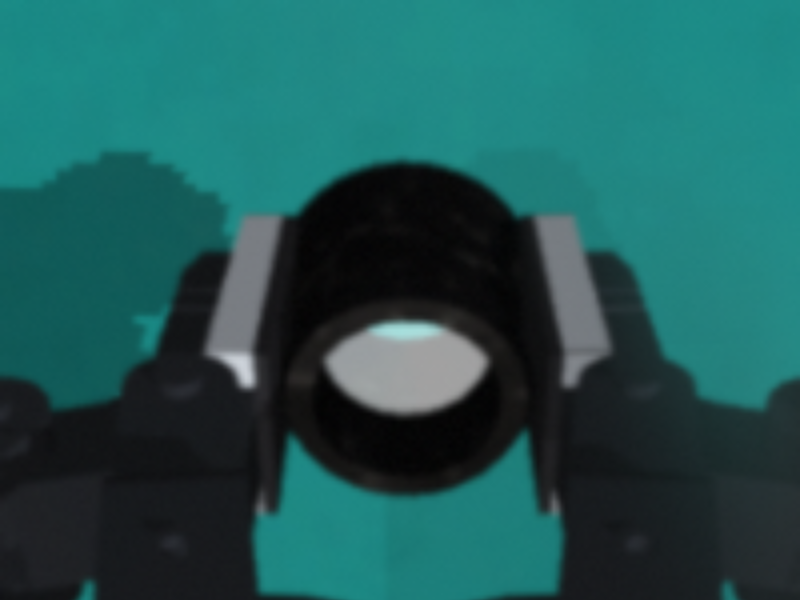

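The loupe is held upright, with its rim centre near (252,279). Next: carry it to pad_d.

Call:
apply_moves([
  [[0,0,-0.4],0],
  [[0,0,-0.8],0],
  [[0.3,0.4,-0.93],0],
  [[0.6,0.8,-0.93],0],
  [[0.9,0.9,-0.93],0],
  [[0.9,0.9,-0.93],0],
])

```text
time: 14.98
position: [0.5716, 0.0169, 0.1998]
orientation: [1.0, -0.001, -0.001, 0.0]
force: [-0.8, 0.2, -0.4]
opening: 0.0295
```

Call:
apply_moves([
  [[0,0.4,0],0],
  [[0,0.8,0],0],
  [[0.05,0.9,0],0],
  [[0.05,0.9,0],0],
])

```text
time: 15.48
position: [0.577, -0.1155, 0.2008]
orientation: [1.0, -0.0, -0.001, -0.001]
force: [-0.1, -0.1, -0.0]
opening: 0.0292
```

Call:
apply_moves([
  [[0,0.35,0],0],
  [[0.03,0.44,0.3],0],
  [[0.03,0.44,0.6],0],
  [[0.03,0.44,0.9],0],
  [[0.03,0.44,0.9],0],
  [[0.03,0.44,0.9],0],
])

```text
time: 16.23
position: [0.5829, -0.1805, 0.0684]
orientation: [1.0, 0.001, 0.001, 0.0]
force: [0.5, -0.6, -0.1]
opening: 0.0292
```

```bash
python3 - <<'E'
from h import *
import copy
s=telemetry.get_state(); print(s['position'],s['opening'])
# loupe offset in hand from w7
p=copy.deepcopy(s); p['position']=np.array([.434,.1543,.0617]); print('hand off',at_z('wrist',(252,279.5),.091,p)-p['position'])
print(tool([.5814,-.1817,.0122],s))
E
```

```text
[ 0.58290375 -0.18054228  0.06841622] 0.029157646733097713
hand off [-9.84793570e-05 -5.18830644e-04  2.93000000e-02]
[-0.01078536  0.00746891  0.37475876]
```

Call:
apply_moves([
  [[-0.01,0,0.15],0],
  [[-0.01,0,0.28],0],
  [[-0.01,0,0.34],0],
  [[-0.01,0,0.375],0],
  [[-0.01,0,0.375],0],
  [[-0.01,0,0.375],0],
])

```text
time: 16.98
position: [0.5812, -0.1817, 0.0118]
orientation: [1.0, 0.001, 0.001, 0.0]
force: [-0.7, 0.4, 5.2]
opening: 0.0292
```

Call:
apply_moves([
  [[0,0,0],0],
  [[0,0,0],0],
  [[0,0,0],0],
  [[0,0,0],0],
  [[0,0,0],0],
  [[0,0,0],0],
], hand=0)

```text
time: 17.73
position: [0.5803, -0.1815, 0.0104]
orientation: [1.0, 0.001, -0.0, -0.0]
force: [0.1, -0.1, -0.2]
opening: 0.0852
```

Call:
apply_moves([
  [[0,0,-0.3],0],
  [[0,0,-0.7],0],
  [[0,0,-1.0],0],
  [[0,0,-1.0],0],
  [[0,0,-1.0],0],
])

```text
time: 18.35
position: [0.5798, -0.1813, 0.1597]
orientation: [1.0, 0.0, -0.001, -0.0]
force: [-0.6, -1.0, -0.8]
opening: 0.0855
```

```bash
python3 look.py w8 loupe dropper_bottle solvent_bottle; python3 - <<'E'
from h import *
r=cams.outline_of('wrist','dropper_bottle'); 
for q in r[:1]: print(q['confidence'],q['xy'])
E
```

```text
t 18.35 tcp [ 0.5798 -0.1813  0.1597] yaw 0.001 tilt [-0.001  0.001 -1.   ]
loupe [252.1 175.4] 0.91 [ 0.5798 -0.1827  0.    ]
loupe [135.5 130.4] 0.33 [ 0.4551 -0.132   0.    ]
dropper_bottle [138.6 127.9] 0.61 [ 0.4589 -0.1295  0.    ]
solvent_bottle [135.2  20.9] 0.85 [ 0.4569 -0.0125  0.    ]
solvent_bottle [253.5 175.4] 0.5 [ 0.5813 -0.1827  0.    ]
solvent_bottle [253.1  76.3] 0.3 [ 0.5807 -0.08    0.    ]
0.67 [124.5, 132.2]
```

View pics/w8.png

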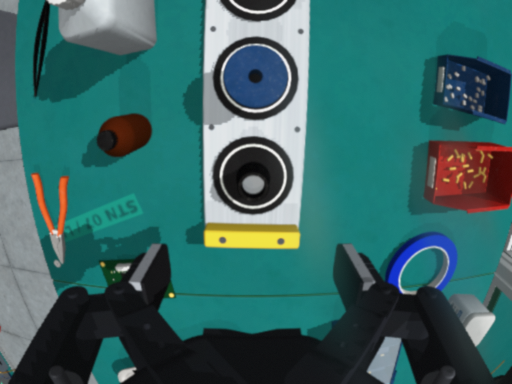

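Loupe and spool are centred on their pads, at (252,176) and (256,77). Next I'll move over the dropper bottle.

Call:
apply_moves([
  [[-0.4,-0.15,-0.1],0],
  [[-0.8,-0.33,-0.1],0],
  [[-0.8,-0.33,0],0],
  [[-0.8,-0.33,0],0],
  [[-0.8,-0.33,0],0],
])

```text
time: 19.23
position: [0.4612, -0.1326, 0.1607]
orientation: [1.0, 0.0, 0.0, 0.0]
force: [0.2, -0.6, 0.3]
opening: 0.0851
```

```bash
python3 look.py w9 dropper_bottle; python3 - <<'E'
from h import *
im=cv2.imread('pics/w9.png')
q=cams.outline_of('wrist','dropper_bottle')[0]; ys,xs=np.nonzero(q['mask']); print(q['confidence'],xs.min(),xs.max(),ys.min(),ys.max())
cv2.imwrite('pics/w9c.png',cv2.resize(im[130:280,170:330],(640,600)))
E
```

```text
t 19.225 tcp [ 0.4612 -0.1326  0.1607] yaw 0.0009 tilt [ 0.001 -0.    -1.   ]
dropper_bottle [248.1 173. ] 0.65 [ 0.4573 -0.1318  0.    ]
0.78 226 267 157 207
```

View pics/w9c.png

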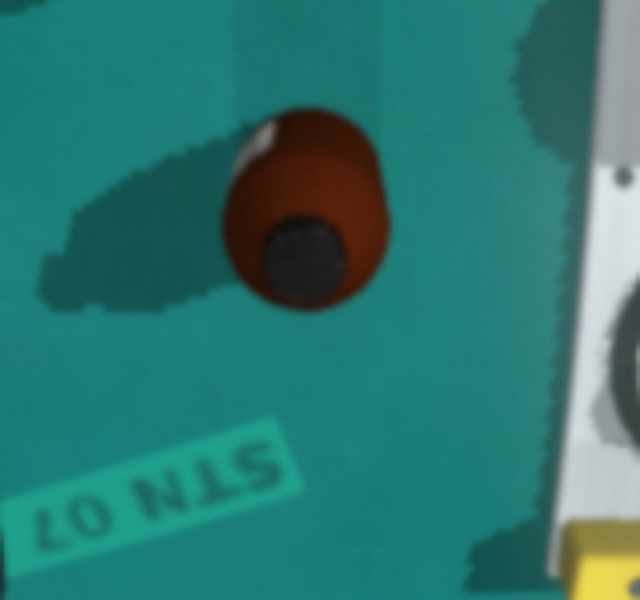

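```bash
python3 - <<'E'
from h import *
st=telemetry.get_state()
print(at_z('wrist',(246.25,194.5),.075,st), at_z('wrist',(246.5,156.75),0,st)-[0,.019,0],at_z('wrist',(246.6,185.5),.05,st))
print(tool([.4573,-.1315,.022],st))
E
```

```text
[ 0.45647226 -0.13043549  0.075     ] [ 0.4555004  -0.13324708  0.        ] [ 0.45635663 -0.13035865  0.05      ]
[-0.02545281 -0.00704153  0.92401512]
```

Call:
apply_moves([
  [[-0.033,-0.007,0.2],0],
  [[-0.033,-0.007,0.45],0],
  [[-0.033,-0.007,0.7],0],
  [[-0.033,-0.007,0.92],0],
  [[-0.033,-0.007,0.92],0],
  [[-0.033,-0.007,0.92],0],
])

```text
time: 20.12
position: [0.4562, -0.1315, 0.0234]
orientation: [1.0, 0.0, 0.001, 0.0]
force: [-0.5, 0.3, -0.6]
opening: 0.0852
```

Call:
apply_moves([
  [[0,0,0],0],
  [[0,0,0],0],
  [[0,0,0],0],
  [[0,0,0],0],
  [[0,0,0],0],
  [[0,0,0],0],
  [[0,0,0],0],
  [[0,0,0],0],
], hand=1, squeeze=30)

```text
time: 21.12
position: [0.4556, -0.1312, 0.0232]
orientation: [1.0, 0.0, 0.001, 0.0]
force: [-1.0, -0.5, 5.2]
opening: 0.033
```

Call:
apply_moves([
  [[0,0,-0.2],0],
  [[0,0,-0.5],0],
  [[0,0,-0.5],0],
  [[0,0,-0.5],0],
])

```text
time: 21.62
position: [0.4549, -0.1309, 0.0971]
orientation: [1.0, 0.001, -0.0, -0.0]
force: [-0.2, -0.4, -1.0]
opening: 0.0336
```

```bash
python3 look.py w10; python3 - <<'E'
import cv2
im=cv2.imread('pics/w10.png'); cv2.imwrite('pics/w10c.png',cv2.resize(im[180:340,150:350],(750,600)))
E
```

```text
t 21.625 tcp [ 0.4549 -0.1309  0.0971] yaw 0.0011 tilt [-0.  0. -1.]
```

View pics/w10c.png

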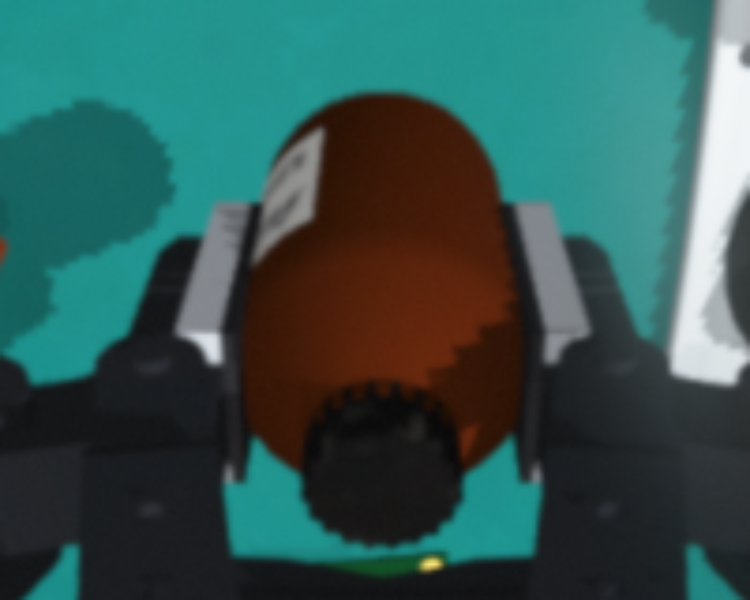

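Held upright, with the cap at about (252,305). Next: carry it to pad_b.

Call:
apply_moves([
  [[0,0,-0.4],0],
  [[0.3,0,-0.7],0],
  [[0.6,0,-0.7],0],
  [[0.87,-0.4,-0.7],0],
  [[0.87,-0.8,-0.7],0],
  [[0.87,-0.97,-0.7],0],
  [[0.87,-0.97,-0.6],0],
  [[0.87,-0.97,-0.3],0],
  [[0.87,-0.97,0.1],0],
  [[0.87,-0.97,0.1],0],
  [[0.87,-0.97,0.1],0],
])

```text
time: 23.05
position: [0.5865, 0.0138, 0.0835]
orientation: [1.0, 0.0, 0.001, 0.0]
force: [-0.4, 0.0, -0.6]
opening: 0.0336
```

```bash
python3 - <<'E'
from h import *
import copy
s=telemetry.get_state(); print(s['position'],s['opening'])
p=copy.deepcopy(s); p['position']=np.array([.4549,-.1309,.0971]); print('hand off',at_z('wrist',(251.9,305.3),.149,p)-p['position'])
print(tool([.586,.018,.0325],s))
E
```

```text
[0.5864572  0.01378435 0.08350545] 0.0335783554537311
hand off [-0.00015404  0.0027369   0.0519    ]
[-0.00341075 -0.02815146  0.34002897]
```

Call:
apply_moves([
  [[0,-0.02,0.12],0],
  [[0,-0.02,0.22],0],
  [[0,-0.02,0.3],0],
  [[0,-0.02,0.34],0],
  [[0,-0.02,0.34],0],
  [[0,-0.02,0.34],0],
])

```text
time: 23.8
position: [0.5859, 0.0175, 0.0317]
orientation: [1.0, 0.001, 0.0, 0.0]
force: [0.4, -0.1, 0.3]
opening: 0.0327
```

Call:
apply_moves([
  [[0,0,0],0],
  [[0,0,0],0],
  [[0,0,0],0],
  [[0,0,0],0],
  [[0,0,0],0],
  [[0,0,0],0],
], hand=0)

```text
time: 24.55
position: [0.5857, 0.0176, 0.0315]
orientation: [1.0, 0.0, 0.0, -0.0]
force: [0.3, 0.2, 0.0]
opening: 0.0851
```

Call:
apply_moves([
  [[0,0,-0.2],0],
  [[0,0,-0.6],0],
  [[0,0,-1.0],0],
  [[0,0,-1.0],0],
  [[0,0,-1.0],0],
])

```text
time: 25.18
position: [0.5852, 0.0176, 0.1811]
orientation: [1.0, 0.001, -0.0, -0.0]
force: [0.8, -0.2, -1.3]
opening: 0.0853
```

```bash
python3 look.py w11 dropper_bottle solvent_bottle pad_a
```

```text
t 25.175 tcp [0.5852 0.0176 0.1811] yaw 0.001 tilt [-0.001  0.    -1.   ]
dropper_bottle [145.9 195.7] 0.65 [ 0.4578 -0.0141  0.    ]
dropper_bottle [255.  170.8] 0.58 [0.5886 0.0158 0.    ]
solvent_bottle [144.2 195.2] 0.79 [ 0.4557 -0.0135  0.    ]
pad_a [256.3  78. ] 0.98 [0.5896 0.1181 0.006 ]
pad_a [253.2 172.1] 0.92 [0.5866 0.0158 0.006 ]
pad_a [248.  312.1] 0.85 [ 0.58   -0.1817  0.006 ]
pad_a [245.7 312.5] 0.38 [ 0.5768 -0.1824  0.006 ]
```

View pics/w11.png

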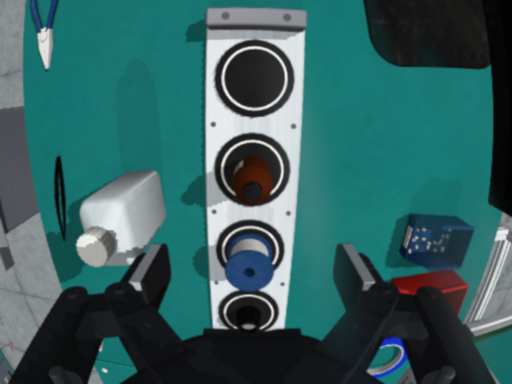

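The dropper stands on pad_b at (252,178), and pad_a is clear. Now I'll move above the solvent bottle and fit its pose, including yaw.

Call:
apply_moves([
  [[0,0,-0.35],0],
  [[-0.35,0.1,-0.47],0],
  [[-0.75,0.2,-0.47],0],
  [[-0.85,0.2,-0.47],0],
  [[-0.85,0.2,-0.47],0],
  [[-0.85,0.2,-0.47],0],
])

```text
time: 26.12
position: [0.4595, -0.0125, 0.2518]
orientation: [1.0, 0.001, 0.0, -0.0]
force: [0.1, -0.2, -0.6]
opening: 0.0854
```

```bash
cat > sol.py <<'E'
from fit import *
from scipy.optimize import minimize
def model(q,cam,st,ztop=.109):
    c,s=np.cos(q[2]),np.sin(q[2]); B=np.array([[sx*.025,sy*.033] for sx in(-1,1) for sy in(-1,1)])@np.array([[c,s],[-s,c]])+q[:2]
    a=np.linspace(0,6.28,24); C=np.c_[.012*np.cos(a),.012*np.sin(a)]+q[:2]
    X=np.r_[np.c_[B,np.zeros(4)],np.c_[B,np.full(4,ztop)]]
    m=np.zeros((H*4,W*4),np.uint8); 
    cv2.fillConvexPoly(m,cv2.convexHull(np.round(proj(cam,X,st)*4+1.5).astype(np.int32)),1)
    Y=np.r_[np.c_[C,np.full(24,.109)],np.c_[C,np.full(24,.137)]]
    cv2.fillConvexPoly(m,cv2.convexHull(np.round(proj(cam,Y,st)*4+1.5).astype(np.int32)),1)
    return cv2.resize(m.astype(np.float32),(W,H),interpolation=cv2.INTER_AREA)
def fit(mask,cam,st,q0):
    f=lambda p:np.abs(model(np.array(p)*[.01,.01,.1],cam,st)-mask).sum()
    r=min((minimize(f,np.array([q0[0],q0[1],y])/[.01,.01,.1],method='Nelder-Mead',options=dict(initial_simplex=None,xatol=.005,fatol=.5)) for y in(-.2,-.07,.07,.2)),key=lambda r:r.fun)
    return r.x*[.01,.01,.1],r.fun,mask.sum()
if __name__=='__main__':
    st=telemetry.get_state(); im=cams.grab_frame('wrist'); cv2.imwrite('pics/w12.png',im); print(st['position'],st['time'])
    q=cams.outline_of('wrist','solvent_bottle')[0]; m=q['mask'].astype(np.float32); print(q['confidence'])
    print('wrist',fit(m,'wrist',st,(.457,-.013)))
    t=im.astype(int); m2=(t.min(2)>110)&near(q['xy'],60); m2=(cv2.connectedComponents(m2.astype(np.uint8))[1]==cv2.connectedComponents(m2.astype(np.uint8))[1][int(q['xy'][1]),int(q['xy'][0])])
    r=fit(m2.astype(np.float32),'wrist',st,(.457,-.013)); print('colour',r)
    md=model(r[0],'wrist',st); o=im.copy(); cs,_=cv2.findContours((md>.5).astype(np.uint8),0,1); cv2.drawContours(o,cs,-1,(0,0,255),1)
    x,y=[int(v) for v in q['xy']]; cv2.imwrite('pics/w12c.png',cv2.resize(o[max(0,y-75):y+75,x-100:x+100],(800,600)))
    cams.grab_frame('top'); q=cams.outline_of('top','solvent_bottle')
    if q: print('top',fit(q[0]['mask'].astype(np.float32),'top',st,(.457,-.013)))
    w=cv2.imread('pics/w11.png').astype(int); st['position']=np.array([.5852,.0176,.1811]); print('padA',blob((w.max(2)<110)&near((256,78),48),'wrist',.009,st))
E
python3 sol.py
```

```text
[ 0.45946333 -0.01254667  0.25177834] 26.125
0.87
wrist (array([ 0.45589511, -0.01177245,  0.07364523]), np.float64(505.9375), np.float32(3261.0))
colour (array([ 0.45656032, -0.01303226,  0.18123698]), np.float64(659.1875), np.float32(3106.0))
top (array([ 0.47985, -0.013  ,  0.07   ]), np.float64(702.6875), np.float32(276.0))
padA (array([0.58724225, 0.1180746 ]), np.float64(0.04066596241299893))
```

View pics/w12c.png

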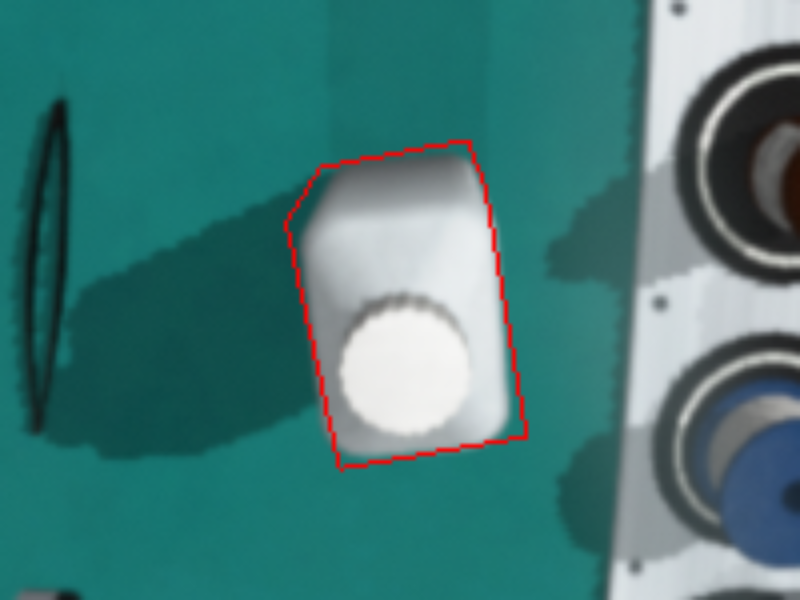

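The crop shows the bottle slightly smaller than the box outline. Its sides slope about 0.09 while the model at yaw 0.18 slopes 0.16, so yaw is about 0.085, and the network fit gave 0.074. The centre is about (0.456,-0.0125).

Call:
apply_moves([
  [[-0.023,0,0],-0.17],
  [[-0.023,0,0.2],-0.17],
  [[-0.023,0,0.5],-0.17],
  [[-0.023,0,0.8],-0.17],
  [[-0.023,0,0.9],-0.17],
  [[-0.023,0,0.9],-0.17],
])

```text
time: 27.08
position: [0.4543, -0.0124, 0.1158]
orientation: [0.999, 0.043, -0.001, -0.0]
force: [-1.0, 0.2, 1.2]
opening: 0.0854
```

Call:
apply_moves([
  [[0,0,0.15],0],
  [[0,0,0.27],0],
  [[0,0,0.27],0],
  [[0,0,0.27],0],
])

```text
time: 27.58
position: [0.4557, -0.0127, 0.0775]
orientation: [0.999, 0.043, 0.001, 0.0]
force: [0.5, -0.0, 0.1]
opening: 0.0855
```

Call:
apply_moves([
  [[0,0,0],0],
  [[0,0,0],0],
  [[0,0,0],0],
  [[0,0,0],0],
  [[0,0,0],0],
  [[0,0,0],0],
  [[0,0,0],0],
], hand=1, squeeze=60)

```text
time: 28.45
position: [0.4553, -0.0126, 0.0773]
orientation: [0.999, 0.043, 0.001, 0.0]
force: [-0.5, -0.6, 5.6]
opening: 0.0486
```

Call:
apply_moves([
  [[0,0,-0.2],0],
  [[0,0,-0.5],0],
  [[0,0,-0.9],0],
  [[0,0,-0.9],0],
  [[0,0,-0.9],0],
])

```text
time: 29.08
position: [0.4539, -0.0124, 0.2106]
orientation: [0.999, 0.043, -0.001, -0.0]
force: [0.4, 0.4, -3.6]
opening: 0.0485
```

```bash
python3 - <<'E'
from fit import *
st=telemetry.get_state(); im=cams.grab_frame('wrist'); cv2.imwrite('pics/w13.png',im); t=im.astype(int)
zt=.137+st['position'][2]-.076
uv=proj('wrist',st['position']+[0,0,zt-st['position'][2]],st)[0]; print(st['position'],st['force'],uv)
g=cv2.cvtColor(im,cv2.COLOR_BGR2GRAY)
cv2.imwrite('pics/w13c.png',cv2.resize(im[180:384,130:390],(765,600)))
w=cv2.imread('pics/w12.png').astype(int)
p=dict(st,position=np.array([.4595,-.0125,.2518]),orientation=[1,0,0,0]); u=proj('wrist',[.456,-.0125,.137],p)[0]
m=(w.min(2)>215)&near(u,22); ys,xs=np.nonzero(m); print('cap',at_z('wrist',(xs.mean(),ys.mean()),.137,p),m.sum(),u)
E
```

```text
[ 0.45386715 -0.01241161  0.21055243] [ 0.39480041  0.37777164 -3.59599615] [251.8914946  326.10930949]
cap [ 0.45890121 -0.01270595  0.137     ] 944 [248.05330331 186.51510914]
```

View pics/w13c.png

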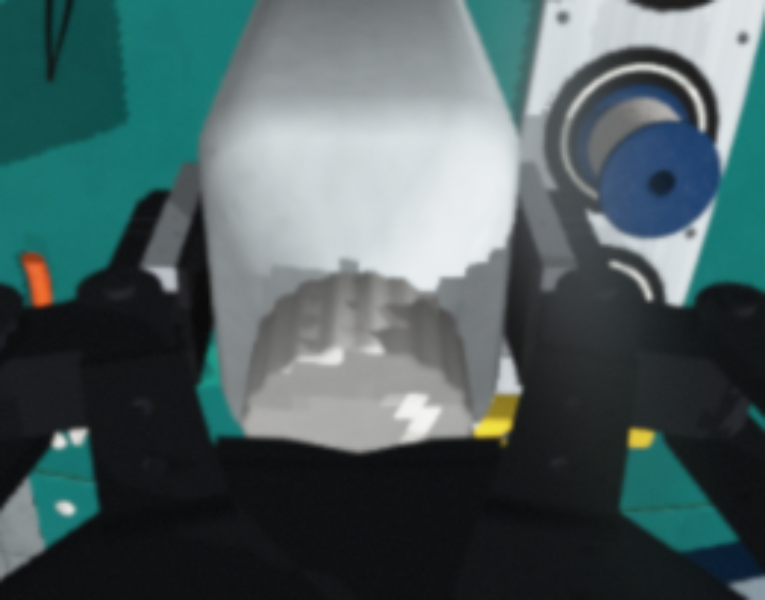

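The solvent bottle is held squarely. Next: carry it to pad_a.

Call:
apply_moves([
  [[0.3,-0.2,0],0.1],
  [[0.6,-0.45,0],0.2],
  [[0.85,-0.7,0],0.2],
  [[0.96,-0.79,0],0.2],
  [[0.96,-0.79,0.2],0.2],
  [[0.96,-0.79,0.4],0.2],
  [[0.96,-0.79,0.4],0.2],
  [[0.96,-0.79,0.4],0.2],
])

```text
time: 30.12
position: [0.5882, 0.1178, 0.1515]
orientation: [1.0, -0.007, -0.0, -0.0]
force: [0.8, -0.8, -3.5]
opening: 0.0487
```

```bash
python3 - <<'E'
from h import *
s=telemetry.get_state(); print(s['position'],s['opening'],tool([.5878,.1182,.0868],s))
E
```

```text
[0.58818103 0.11778431 0.15148131] 0.048668792802866144 [-0.00238631 -0.00271687  0.43120993]
```

Call:
apply_moves([
  [[0,0,0.15],0],
  [[0,0,0.28],0],
  [[0,0,0.36],0],
  [[0,0,0.4],0],
  [[0,0,0.43],0],
  [[0,0,0.43],0],
  [[0,0,0.43],0],
])

```text
time: 31.0
position: [0.5884, 0.1179, 0.0875]
orientation: [1.0, -0.007, 0.0, -0.0]
force: [-0.2, 0.2, -2.5]
opening: 0.0487
```

Call:
apply_moves([
  [[0,0,0],0],
  [[0,0,0],0],
  [[0,0,0],0],
  [[0,0,0],0],
  [[0,0,0],0],
  [[0,0,0],0],
], hand=0)

```text
time: 31.75
position: [0.588, 0.1179, 0.087]
orientation: [1.0, -0.007, -0.0, -0.0]
force: [-0.2, -0.5, -0.1]
opening: 0.0852
```

Call:
apply_moves([
  [[0,0,-0.2],0],
  [[0,0,-0.6],0],
  [[0,0,-1.0],0],
  [[0,0,-1.0],0],
  [[0,0,-1.0],0],
])

```text
time: 32.38
position: [0.5876, 0.1178, 0.2365]
orientation: [1.0, -0.007, -0.0, -0.0]
force: [-0.9, -0.0, 0.1]
opening: 0.0857
```

Call:
apply_moves([
  [[-0.3,0,-0.1],0],
  [[-0.7,0,-0.1],0],
  [[-1.0,0,-0.1],0],
  [[-1.0,0,-0.1],0],
  [[-1.0,0,-0.1],0],
])

```text
time: 33.0
position: [0.4384, 0.1199, 0.2513]
orientation: [1.0, -0.007, -0.0, 0.0]
force: [0.1, -0.3, 0.4]
opening: 0.0857
```

```bash
python3 - <<'E'
from fit import *
im=cams.grab_frame('top'); cv2.imwrite('pics/top2.png',im)
for n in ['solder_spool','loupe','dropper_bottle','solvent_bottle','circuit_board']:
    for r in cams.landmark_of('top',n)[:1]: print('top',n,round(r['confidence'],2),at_z('top',r['xy'],0 if n=='circuit_board' else .009).round(4))
sc=cams.grab_frame('scene'); cv2.imwrite('pics/scene2.png',sc)
for n in ['solder_spool','loupe','dropper_bottle','solvent_bottle','circuit_board']:
    for r in cams.landmark_of('scene',n)[:1]: print('scene',n,round(r['confidence'],2),at_z('scene',r['xy'],0 if n=='circuit_board' else .009).round(4))
cv2.imwrite('pics/fin.png',np.vstack([cv2.resize(im[140:240,190:390],(600,300)),cv2.resize(sc[130:280,170:470],(600,300))]))
E
```

```text
top solder_spool 0.57 [ 0.5924 -0.0813  0.009 ]
top loupe 0.75 [0.5877 0.1166 0.009 ]
top dropper_bottle 0.5 [0.5905 0.0062 0.009 ]
top solvent_bottle 0.96 [0.5918 0.112  0.009 ]
top circuit_board 0.78 [ 0.4304 -0.3267  0.    ]
scene solder_spool 0.82 [ 0.5915 -0.0777  0.009 ]
scene loupe 0.73 [ 0.5786 -0.184   0.009 ]
scene dropper_bottle 0.6 [0.5928 0.0254 0.009 ]
scene solvent_bottle 0.84 [0.5824 0.1104 0.009 ]
scene circuit_board 0.81 [ 0.4368 -0.3179  0.    ]
```

The picture budget is used up, so I'll do the last checks numerically. I'll project each expected placement into the top and scene views and compare it with the segmented tops and outlines.

```bash
python3 - <<'E'
from fit import *
from sol import fit as sfit
t=cv2.imread('pics/top2.png'); ti=t.astype(int); b,g,r=ti[...,0],ti[...,1],ti[...,2]; st=telemetry.get_state()
def cen(m,z,name):
    ys,xs=np.nonzero(m); print(name,m.sum(),at_z('top',(xs.mean(),ys.mean()),z).round(4))
e={'spool':[.5829,-.0824,.052],'loupe':[.581,-.182,.041],'drop':[.586,.018,.084],'solv':[.588,.118,.146]}
for k,v in e.items(): print(k,'expected px',proj('top',v)[0].round(1))
u=lambda k:proj('top',e[k])[0]
cen((b>g+25)&near(u('spool'),13),.052,'spool flange')
cen((r>g+20)&(r>b+20)&near(u('drop'),14),.05,'dropper brown')
cen((ti.min(2)>215)&near(u('solv'),9),.146,'solvent cap')
cen((ti.min(2)>130)&near(u('loupe'),5),.02,'loupe lens')
for cam in('top','scene'):
    cams.grab_frame(cam)
    for q in cams.outline_of(cam,'solvent_bottle')[:1]: print(cam,q['confidence'],sfit(q['mask'].astype(np.float32),cam,st,(.588,.118)))
s=cams.landmark_of('scene','solder_spool')
for n,h in (('solder_spool',.043),('loupe',.032),('dropper_bottle',.075),('solvent_bottle',.137)):
    for q in cams.outline_of('scene',n)[:1]:
        ys,xs=np.nonzero(q['mask']); k={'so':'spool','lo':'loupe','dr':'drop'}.get(n[:2]) if n!='solvent_bottle' else 'solv'
        a,c=proj('scene',[e[k],[*e[k][:2],.009]]); print(n,'top/base expected',a.round(),c.round(),'mask cols',xs.min(),xs.max(),'rows',ys.min(),ys.max())
E
```

```text
spool expected px [283.9 174.4]
loupe expected px [316.5 175.8]
drop expected px [250.2 171.7]
solv expected px [213.3 167.8]
spool flange 256 [ 0.5825 -0.0814  0.052 ]
dropper brown 97 [0.5883 0.0176 0.05  ]
solvent cap 97 [0.5925 0.118  0.146 ]
loupe lens 25 [ 0.5839 -0.1842  0.02  ]
scene 0.72 (array([ 0.59793739,  0.13033046, -0.21542252]), np.float64(77.0), np.float32(971.0))
solder_spool top/base expected [285. 207.] [284. 222.] mask cols 275 295 rows 203 226
loupe top/base expected [310. 231.] [309. 242.] mask cols 303 316 rows 228 245
dropper_bottle top/base expected [264. 180.] [263. 204.] mask cols 257 270 rows 180 206
solvent_bottle top/base expected [244. 146.] [244. 189.] mask cols 233 257 rows 145 195
```

```bash
python3 -c "
from rig import workorder; print(workorder.hand_in())"
```

```text
the job is handed in; nothing more can be done
None
```

The job is done and handed in at about 33 s. All four things stand released on the strip: the loupe on pad_d beside the yellow stop, the spool on pad_c, the dropper bottle on pad_b and the solvent bottle on pad_a beside the grey stop. Nothing was knocked over, and the arm stayed clear of the circuit board.

**What the last checks showed**
- **Viewed pictures:** these showed the loupe, spool and dropper standing on their pads.
- **Numerical checks:** the picture limit stopped me viewing the solvent bottle after release. Segmented pixels in the top view and outline extents in the scene view put all four upright, within about 1–5 mm of their pad centres.

**What disagreed**
- **Solvent cap:** it read 4–5 mm off in x in the top view. The earlier wrist pictures showed the same sort of offset of about 3 mm, so I took it as shading.
- **Solvent box fit:** the coarse fit in the scene view was about 1 cm off centre. I put that down to the box model being larger than the rounded bottle.
- **Network landmarks:** in the top view these were up to about 1 cm off, and one low-value "loupe" was reported at pad_a. I set them aside in favour of the segmented checks. The board's landmark also shifted about 1 cm in y in the top view but only 2 mm in the scene view.

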